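# Set up the hide-glue heater and turn it on

## Robot

A 6-joint arm with a two-finger parallel gripper is mounted at the origin on the work surface. World frame = base frame: x ahead of the robot, y to its left, z up, the work surface at z = 0. Lengths are in m, angles in rad, forces in N, time in s.
With the tool pointing down it reaches from about 0.25 to 0.8 m from the base axis. Payload 3.9 kg.
Tool frame: the origin (TCP) lies between the finger pads; the fingertips stand 22 mm ahead of it and the grasp point (between the pads) lies 3 mm ahead of it; z points along the fingers, y is the direction in which the jaws open and shut (so a half turn about z gives the same grasp; the last joint's range is limited). The gripper opens to 85 mm and grips with 20 to 120 N. Pads are 22 mm wide; open, the fingers measure 114 mm over their backs; the gripper's body (76 mm by 85 mm) begins 54 mm behind the grasp point. The pads swing forward as they close: fully open they stand 13 mm farther back than shut.
Start: joints at [-1.145, 0.26, -0.138, 1.173, 0, 1.571], TCP at [0.217, -0.478, 0.23] pointing down, gripper open.
Joint ranges: [-2.78, 2.78], [-0.83, 1.72], [-1.28, 1.37], [-1.9, 2.12], [-1.57, 1.48], [-3.14, 3.14]. Speed limits (rad/s): [2.57, 2.57, 3.14, 3.14, 3.14, 3.14].

## Interface

Orientations are given as a rotation vector (axis times angle).
In Python, from plant import read_state, read_camera, ticket, spot_in, outline_of gives the robot as it stands.
- The arm moves only by the tool apply_moves, never from a script. Its argument "steps" is a list that holds one entry, the list of rows, each a list of 7 numbers: the shift along the world's x, y, z scaled (see below), then the turn, a rotation vector about the world's x, y, z scaled (see below), then the opening, from 0 (shut) to 1 (fully open). In form: [[[x, y, z, ax, ay, az, claw], ...]]. A call has 1 to 20 rows; each row is the pose to reach, as a shift and turn from the pose measured when the call began, turning the shorter way round; what a row does not reach only later rows make up. The controller multiplies each number of a shift by 0.3 m and each number of a turn by 360 degrees. A row lasts 1/10 s, in which the tool goes at most 50 mm and 8.59 degrees, less where a joint would pass 70% of its speed; a pose out of reach is approached as far as the arm can. A call with a number of a shift or a turn outside -1 to 1 is refused whole. A call with a gripper value outside its range is refused whole. The fingers move at their own pace and stop on an object; "squeeze" is the grip in N (left out, the last holds). Time passes only in rows, so rows that repeat a pose let the fingers close. It gives the time, the measured TCP pose, the force and the opening at its end, in the units of the state.
- read_state(): the state, without advancing time (a new reading comes with each control period).
- read_camera(name): name is "scene" or "top" or "wrist"; returns a dict with "pixels" (400x640x3 uint8, red, green, blue), "fx", "fy", "cx", "cy" (pixels), "xyz" and "attitude" of the camera in the world; the wrist camera has in their place "tool_from_camera" (4x4, takes a point from camera to tool coordinates, whose origin is the TCP and whose axes are the flange's). Camera axes: x right, y down, z forward; pixel columns grow to the right and rows downward; lengths in m; the calibration is good to about 2 mm. The wrist camera is an equidistant fisheye: a pixel r from the principal point sees the ray r / f radians off the axis. A picture is of the moment at which its call begins: read the wrist's pose just before it. There is no depth.
- ticket.finish_job(): hands the job in, once; it reports no verdict.
Trained networks look in the newest picture that a camera, given by its name, has taken for a name from the list of things; names that differ only in an ending like _2 or _b are one class to them, and where a whole thing is asked for, a point or a joint stands for the part that bears it (a point fixed in the world has none). Each returns a list of dicts, best first, with "score" (0 to 1); they miss things now and then, are a little off and sometimes report something else, mostly with a low value. They report only what shows in the picture. A call takes as long as a camera call. They do not tell look-alikes from the thing itself.
- spot_in(query, camera): "bbox" ([centre column, centre row, width, height] in pixels, round what is visible of it).
- outline_of(query, camera): "mask" (400x640 bool, what is visible of it) and "bbox" ([centre column, centre row, width, height] in pixels, round what is visible of it).
The state is a dict: "t": time; "q": joint angles; "qd": joint speeds; "joint_efforts": joint torques, N m; "tcp_pos": TCP position; "tcp_rot": TCP orientation; "ft_force": force on the tool from outside, world axes, zero at the start; "wrist_torque": the same for the moment, N m; "grip_width": finger opening in m.
Only numpy, scipy, OpenCV 4.12 (cv2) and the standard library are available. Lean on these libraries where they do the work, as an engineer would, in place of code of your own. Each camera call takes 0.05 s, during which the arm holds its last target. There are 200 camera calls.

## Task

Get the glue heater going for a neck joint: hang the empty glue pot in the heater's well, put its lid on the pot, and only then switch the heater on by pressing the sprung knob down to free it from its OFF stop and turning it clockwise until its pointer is at the long glue mark; let the knob spring back up. Lower the pot and the lid into place rather than dropping them, and leave the jar and the hand tools around the heater where they lie.

Things in the scene. Friction and masses are not known exactly. Their poses are not given: they have to be found in the camera images.
- heater: Bench glue heater, fixed: grey steel case 210 mm (x) by 330 mm (y), flat deck on top 118 mm above the bench. Origin: centre of its underside. Its front (-x) faces roughly towards the robot; yaw varies. Round pot well in the left half of the deck (72 mm towards +y); control knob in the right half (85 mm towards -y) on an aluminium plate.
- well_mouth (a point): Centre of the mouth of the heater's round well, level with the deck, 118 mm above the bench. The well is 105 mm in diameter and 92 mm deep. Axes as the heater's, z up.
- pot: Empty round aluminium glue pot, 0.3 kg, 82 mm high, standing on the bench. Origin: centre of its base, z up. Outside diameter 76 mm at the base, widening to 92 mm under a flat flange (120 mm across, 4 mm thick, its underside 78 mm above the base) that hangs it on the deck around the well. Mouth 86 mm inside diameter; inner floor 64 mm below the bar's centre.
- pot_bar (a point): Middle of the pot's round steel wiper bar, on the pot's axis, 68 mm above its base. The bar is 9 mm thick, 86 mm long and spans the mouth along this point's x axis; pinch it at its middle from above, a finger on each side inside the pot. Fully seated, this point is 10 mm below the well mouth.
- lid_grip (a point): Grip point on the axis of the lid's knob. The lid: aluminium disc 120 mm across, 5 mm thick, 0.2 kg; boss underneath 76 mm across, 5 mm deep, loose fit in the pot's mouth; wooden knob on top 30 mm in diameter, 38 mm tall. This point is 26 mm above the disc's top face and 36 mm above the boss's bottom. Starts on the bench, boss down. Seated on the pot in the well it is 35 mm above the well mouth.
- knob_grip (a point): Point on the axis of the heater's control knob, in its upright grip bar: 154 mm above the bench when up. Black bar 60 mm long (plus a 7 mm nose), 17 mm thick, from 17 to 44 mm above the deck, standing on a round skirt 72 mm across (top face 17 mm above the deck). x points along the bar to its white-lined nose, the pointer. Pinch it across the bar from above; fingertips may press on the skirt.
- knob_press (a joint): How far the knob is pressed down, m: 0 up, 0.008 fully down. A return spring pushes it up with about 4 N at the top and 8 N fully down. The knob must be at least 6 mm down to pass its stop.
- knob_turn (a joint): Knob angle, rad, clockwise from above: 0 = OFF (pointer along the heater's +x), up to 4.2. At OFF a stop blocks turning beyond 0.1 unless pressed; it ends at about 0.6, after which the knob turns pressed or not and springs up when let go. Light friction (0.05 N m); stays where left. At 1.2 the pointer is at the glue mark.
- dial_off (a point): The round black dot on the deck at the OFF position, 48 mm from the knob's axis; the pointer points at it at the start.
- glue_mark (a point): The long thick black mark on the dial (21 mm by 4 mm; the others are 7 mm by 2 mm), centred 52 mm from the knob's axis, 1.2 rad clockwise from the OFF dot.
- plane: Bystander, to be left alone: block plane, 160 mm long.
- mallet: Bystander, to be left alone: wooden joiner's mallet, head 125 x 70 x 65 mm.
- jar: Bystander, to be left alone: closed glass jar of glue granules, 72 mm across, 115 mm tall.
- chisel: Bystander, to be left alone: bench chisel, 265 mm long.
- brush: Bystander, to be left alone: flat glue brush, 190 mm long.
Mind the look-alikes: they are no part of the job. Leave any orange look-alike of the pot alone. Leave any red look-alike of the part that bears lid_grip alone.

How it is judged:
By the outcome, as a careful person would: the job done as asked, in the order asked, and still so for the second after the job is handed in, with the robot touching nothing.
It also fails if it takes over 72 s, if anything falls off the work surface, if the arm or the gripper's body presses on something with over 40 N, if the wrist force passes 120 N, or if a joint passes its speed limit or range.

## Working session

There is one attempt and no reset: what is moved stays moved. The work goes in short steps, Python scripts to look and compute and a tool call to move; the robot and the scene stay as the last step left them, time stands still between calls to the robot, and variables do not carry over. Pictures are saved under pics/ and viewed, about 8 in all and at most 12, crops included, and the job is handed in when it is done.

Besides the shell and the picture viewer there is one more tool, called after "Request:" by a JSON object that holds its "name" and its "arguments". apply_moves: Moves the arm, as the interface text tells. Its arguments: {"type":"object","properties":{"steps":{"type":"array"},"squeeze":{"type":"number"}},"required":["steps"]}

```bash
ls; mkdir -p pics
python3 - <<'E'
from plant import *
import cv2,numpy as np
print(read_state())
for n in ["scene","top"]:
    c=read_camera(n); cv2.imwrite(f"pics/{n}0.png",c["pixels"][:,:,::-1]); print(n,{k:v for k,v in c.items() if k!="pixels"})
    for q in ["heater","well_mouth","pot","pot_bar","lid_grip","knob_grip","dial_off","glue_mark"]:
        print(q,[(round(d["score"],2),np.round(d["bbox"],1).tolist()) for d in spot_in(q,n)][:3])
E
```

```text
pics
{'t': 0.0, 'q': array([-1.14499856e+00,  2.60693586e-01, -1.39382122e-01,  1.17267633e+00,
        2.41370401e-05,  1.57080967e+00]), 'qd': array([-0.00101332, -0.00040438,  0.00141271, -0.00094184,  0.00092937,
        0.00118367]), 'joint_efforts': array([-4.66162492e-04, -4.05675173e+01,  2.53923297e+01,  1.89243432e-02,
        1.46609841e-04, -2.28974983e-06]), 'tcp_pos': array([ 0.21657672, -0.47750138,  0.22955493]), 'tcp_rot': array([-3.06879436e+00, -6.63374862e-01,  6.11688189e-04]), 'ft_force': array([ 0.78238159, -0.4758729 , -0.67550451]), 'wrist_torque': array([ 0.00176973, -0.00772079, -0.02804641]), 'grip_width': 0.08517544398492569}
scene {'fx': 408.0159051584183, 'fy': 408.0159051584183, 'cx': 321.62442026105674, 'cy': 204.80249830277, 'xyz': array([1.389769  , 0.58558004, 0.98764856]), 'attitude': array([-1.17636599, -2.2246013 ,  1.04766553])}
heater [(0.72, [285.1, 243.4, 124.9, 102.7])]
well_mouth [(0.71, [287.1, 243.2, 123.5, 100.8]), (0.64, [244.8, 179.3, 34.6, 31.7])]
pot [(0.95, [219.9, 160.2, 26.3, 30.0]), (0.62, [243.2, 179.1, 36.0, 36.1])]
pot_bar [(
[... 287 characters left out ...]
 319.7685919508794, 'cy': 191.13813207881992, 'xyz': array([0.21878306, 0.00501028, 1.77791636]), 'attitude': array([-2.14760417,  2.10388268, -0.21936677])}
heater [(0.87, [328.1, 168.9, 91.8, 75.1]), (0.63, [418.6, 217.2, 30.6, 28.7])]
well_mouth [(0.75, [327.6, 168.1, 99.1, 72.2])]
pot [(0.95, [418.4, 217.4, 32.2, 32.9]), (0.85, [468.9, 230.9, 32.4, 34.4])]
pot_bar [(0.89, [468.2, 227.7, 34.9, 31.3]), (0.61, [418.9, 215.2, 37.5, 31.7])]
lid_grip [(0.88, [173.3, 213.9, 25.6, 32.3]), (0.66, [223.9, 202.2, 27.3, 30.5])]
knob_grip [(0.7, [350.2, 157.9, 17.7, 20.2])]
dial_off [(0.69, [326.1, 166.9, 91.4, 73.7]), (0.19, [437.6, 156.6, 75.6, 32.8])]
glue_mark [(0.98, [329.6, 167.2, 95.3, 72.0])]
```

```bash
cat > h.py <<'E'
from plant import *
import cv2,numpy as np
from scipy.spatial.transform import Rotation as R
def ray2world(c,uv,z,st=None):
    """pixel(s) -> world point on plane z"""
    uv=np.atleast_2d(np.float64(uv)); d=(uv-[c["cx"],c["cy"]])/[c["fx"],c["fy"]]
    if "xyz" in c:
        D=np.c_[d,np.ones(len(d))]; M=R.from_rotvec(c["attitude"]).as_matrix(); o=c["xyz"]
    else:
        r=np.linalg.norm(d,axis=1)+1e-12; D=np.c_[d*(np.sin(r)/r)[:,None],np.cos(r)]
        T=R.from_rotvec(st["tcp_rot"]).as_matrix(); tc=np.array(c["tool_from_camera"]); M=T@tc[:3,:3]; o=st["tcp_pos"]+T@tc[:3,3]
    D=D@M.T
    return o+D*((z-o[2])/D[:,2])[:,None]
def w2pix(c,P,st=None):
    P=np.atleast_2d(P)
    if "xyz" in c: M=R.from_rotvec(c["attitude"]).as_matrix(); o=c["xyz"]
    else:
        T=R.from_rotvec(st["tcp_rot"]).as_matrix(); tc=np.array(c["tool_from_camera"]); M=T@tc[:3,:3]; o=st["tcp_pos"]+T@tc[:3,3]
    p=(P-o)@M
    if "xyz" in c: q=p[:,:2]/p[:,2:]
    else:
        n=np.linalg.norm(p[:,:2],axis=1)+1e-12; q=p[:,:2]*(np.arctan2(n,p[:,2])/n)[:,None]
    return q*[c["fx"],c["fy"]]+[c["cx"],c["cy"]]
E
python3 - <<'E'
from h import *
s=cv2.imread("pics/top0.png"); cv2.imwrite("pics/top0c.png",cv2.resize(s[100:300,120:520],None,fx=2,fy=2,interpolation=cv2.INTER_CUBIC))
c=read_camera("top")
for n,uv,z in [("potA",(418.4,217.4),.08),("potB",(468.9,230.9),.08),("lidA",(173.3,213.9),.01),("lidB",(223.9,202.2),.01),("knob",(350.2,157.9),.14),("heater",(328,168.5),.118)]: print(n,ray2world(c,uv,z).round(3))
E
```

```text
potA [[ 0.46  -0.379  0.08 ]]
potB [[ 0.414 -0.564  0.08 ]]
lidA [[0.463 0.543 0.01 ]]
lidB [[0.513 0.353 0.01 ]]
knob [[ 0.665 -0.121  0.14 ]]
heater [[ 0.629 -0.042  0.118]]
```

View pics/top0c.png

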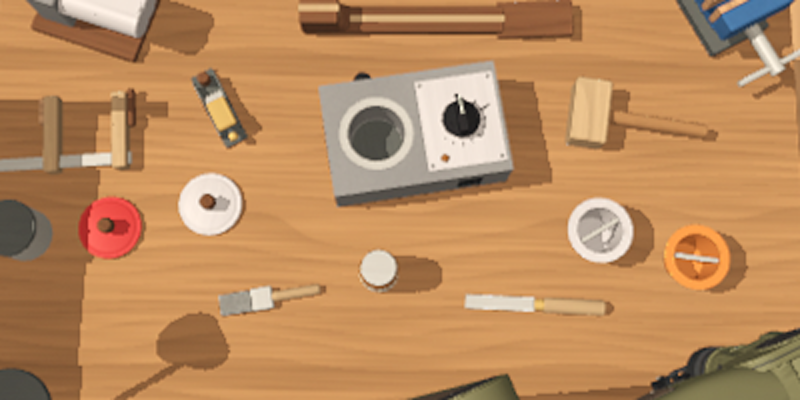

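View pics/scene0.png

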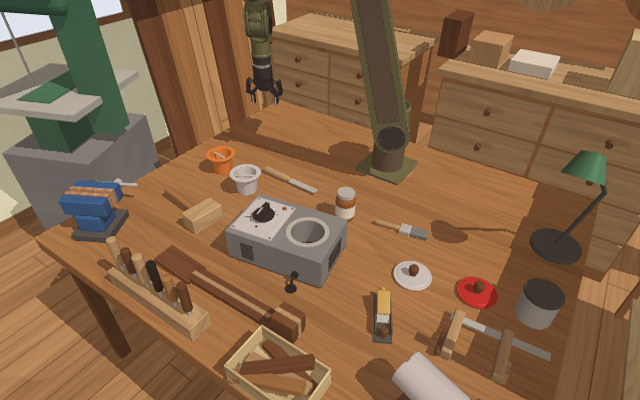

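The top crop shows the white pot at (600,230), with its orange look-alike at (697,257). The white lid is at (210,203) and the red one at (110,228). The heater's well is at (377,133) and its knob at (462,118). The scene view agrees. I'll move over the pot for a closer look.

Request:
{"name": "apply_moves", "arguments": {"steps": [[[0.25, 0.1, 0.1, 0, 0, 0, 1], [0.5, 0.2, 0.15, 0, 0, 0, 1], [0.75, 0.3, 0.2, 0, 0, 0, 1], [0.75, 0.3, 0.2, 0, 0, 0, 1], [0.75, 0.3, 0.2, 0, 0, 0, 1], [0.75, 0.3, 0.2, 0, 0, 0, 1], [0.75, 0.3, 0.2, 0, 0, 0, 1], [0.75, 0.3, 0.2, 0, 0, 0, 1]]]}}

```text
t: 1.75
tcp_pos: [0.441, -0.3882, 0.29]
tcp_rot: [-3.07, -0.663, 0.002]
ft_force: [-0.9, 0.2, 0.4]
grip_width: 0.085
```

Run:
```python
from h import *
st=read_state(); c=read_camera("wrist"); cv2.imwrite("pics/w1.png",c["pixels"][:,:,::-1]); print(st["t"],st["tcp_pos"],st["tcp_rot"],c["tool_from_camera"],c["fx"])
T=R.from_rotvec(st["tcp_rot"]).as_matrix(); print("jaw y axis",T[:,1])
for q,z in [("pot",.08),("pot_bar",.0725)]:
    for d in outline_of(q,"wrist")[:3]:
        v,u=np.nonzero(d["mask"]); cnt=np.c_[u,v]
        P=ray2world(c,cnt,z,st)[:,:2]; m,sz,a=cv2.minAreaRect(np.float32(P*1000))
        (ce,rad)=cv2.minEnclosingCircle(np.float32(P*1000))
        w,V=np.linalg.eigh(np.cov(P.T)); print(q,d["score"],d["bbox"],P.mean(0),"circ",ce,rad,"rect",m,sz,"axis",V[:,1],np.sqrt(w))
```

```text
1.75 [ 0.44096178 -0.38817731  0.29001749] [-3.07016041e+00 -6.62930647e-01  1.69764392e-03] [[ 2.10034669e-05 -9.55615755e-01 -2.94615898e-01  7.52518171e-02]
 [ 9.99998367e-01 -5.12283641e-04  1.73293347e-03 -8.19098706e-05]
 [-1.80694543e-03 -2.94615454e-01  9.55614184e-01 -1.43156862e-01]
 [ 0.00000000e+00  0.00000000e+00  0.00000000e+00  1.00000000e+00]] 309.70691628693146
jaw y axis [ 4.12615534e-01 -9.10904843e-01 -8.87771690e-04]
pot 0.76 [324.7, 145.3, 106.6, 102.2] [ 0.47075243 -0.38203846] circ (469.6632995605469, -382.8656921386719) 60.71137237548828 rect (469.9571533203125, -382.70306396484375) (117.09913635253906, 119.3575668334961) axis [0.69593686 0.71810297] [0.02976591 0.02992325]
pot 0.63 [428.6, 230.9, 86.5, 78.9] [ 0.43300816 -0.55242261] circ (426.1583557128906, -554.73046875) 64.84431457519531 rect (429.0803527832031, -557.9765014648438) (106.48174285888672, 119.62401580810547) axis [-0.11507229  0.99335712] [0.0256682  0.03257207]
pot_bar 0.71 [320.6, 145.6, 105.9, 99.4] [ 0.47022991 -0.38266516] circ (469.0198974609375, -383.5992736816406) 62.00413131713867 rect (469.6111755371094, -382.9752197265625) (120.71475982666016, 121.8070297241211) axis [-0.99975622  0.02207943] [0.03041652 0.03068325]
pot_bar 0.71 [427.7, 230.8, 84.4, 75.8] [ 0.43139719 -0.55667757] circ (426.42620849609375, -559.5903930664062) 67.35589599609375 rect (428.03741455078125, -562.04052734375) (109.38346099853516, 121.94998931884766) axis [-0.07328457  0.99731107] [0.02613817 0.03345213]
```

View pics/w1.png

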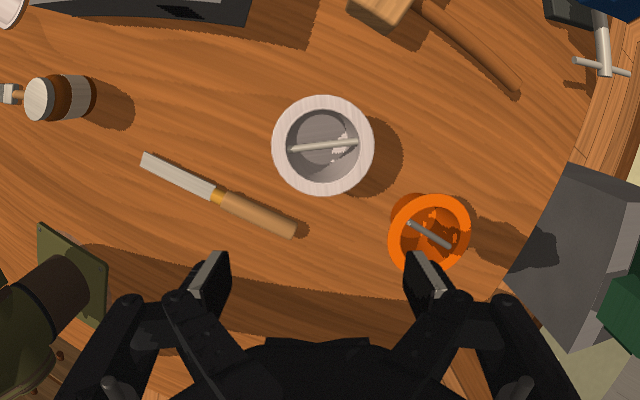

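Run:
```python
from h import *
st=read_state(); c=read_camera("wrist")
im=cv2.cvtColor(c["pixels"],cv2.COLOR_RGB2GRAY)
P=ray2world(c,[(290,149),(357,141)],.0725,st); d=P[1]-P[0]; print(P,np.linalg.norm(d),np.degrees(np.arctan2(d[1],d[0])))
T=R.from_rotvec(st["tcp_rot"]).as_matrix(); j=np.degrees(np.arctan2(T[1,1],T[0,1])); b=np.degrees(np.arctan2(d[1],d[0]))+90
t=(b-j+90)%180-90; print("turn deg",t,"scaled",t/360); print("shift scaled",(np.array([.4698,-.3828,.071])-st["tcp_pos"])/.3,st["q"])
```

```text
[[ 0.44982549 -0.3502984   0.0725    ]
 [ 0.49099665 -0.41797807  0.0725    ]] 0.07921869787827068 -58.6868546589653
turn deg -82.96813772918944 scaled -0.23046704924774844
shift scaled [ 0.09793468  0.01949396 -0.73078918] [-7.22932699e-01  3.55646898e-01  1.55143725e-01  1.37104919e+00
 -1.84858316e-04  1.99487154e+00]
```

Request:
{"name": "apply_moves", "arguments": {"steps": [[[0.097, 0.017, -0.1, 0, 0, 0.024, 0.36], [0.097, 0.017, -0.2, 0, 0, 0.048, 0.36], [0.097, 0.017, -0.3, 0, 0, 0.072, 0.36], [0.097, 0.017, -0.4, 0, 0, 0.095, 0.36], [0.097, 0.017, -0.4, 0, 0, 0.119, 0.36], [0.097, 0.017, -0.4, 0, 0, 0.143, 0.36], [0.097, 0.017, -0.4, 0, 0, 0.166, 0.36], [0.097, 0.017, -0.4, 0, 0, 0.19, 0.36], [0.097, 0.017, -0.4, 0, 0, 0.213, 0.36], [0.097, 0.017, -0.4, 0, 0, 0.237, 0.36], [0.097, 0.017, -0.4, 0, 0, 0.26, 0.36], [0.097, 0.017, -0.4, 0, 0, 0.2695, 0.36], [0.097, 0.017, -0.4, 0, 0, 0.2695, 0.36], [0.097, 0.017, -0.4, 0, 0, 0.2695, 0.36]]]}}

```text
t: 3.35
tcp_pos: [0.4691, -0.384, 0.1704]
tcp_rot: [1.543, 2.736, -0.001]
ft_force: [0.3, 0.3, -0.8]
grip_width: 0.0307
```

Run:
```python
from h import *
st=read_state(); c=read_camera("wrist"); cv2.imwrite("pics/w2.png",c["pixels"][:,:,::-1]); print(st["t"],st["tcp_pos"],st["grip_width"])
T=R.from_rotvec(st["tcp_rot"]).as_matrix(); print("jaw",np.degrees(np.arctan2(T[1,1],T[0,1])),st["q"])
a=np.radians(-58.7);d=np.array([np.cos(a),np.sin(a),0])*.043
print("expected bar ends px",w2pix(c,[[.47,-.3833,.0725]-d,[.47,-.3833,.0725]+d],st))
```

```text
3.35 [ 0.46906343 -0.38395107  0.17040157] 0.03072694834976879
jaw 31.165522432702623 [-6.85684285e-01  4.27199134e-01 -4.57505575e-02  1.09769869e+00
 -4.99401421e-04  3.41170961e-01]
expected bar ends px [[318.1928962  146.08192555]
 [318.2964697  246.16232869]]
```

View pics/w2.png

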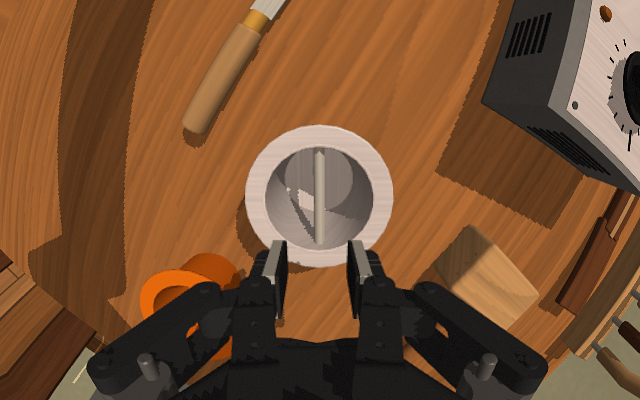

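The bar runs from (319,152) to (320,244), as predicted and parallel to the pads. I'll descend and pinch it.

Request:
{"name": "apply_moves", "arguments": {"steps": [[[0.003, 0.002, -0.1, 0, 0, 0, 0.36], [0.003, 0.002, -0.2, 0, 0, 0, 0.36], [0.003, 0.002, -0.28, 0, 0, 0, 0.36], [0.003, 0.002, -0.33, 0, 0, 0, 0.36], [0.003, 0.002, -0.33, 0, 0, 0, 0.36], [0.003, 0.002, -0.33, 0, 0, 0, 0.1], [0.003, 0.002, -0.33, 0, 0, 0, 0], [0.003, 0.002, -0.33, 0, 0, 0, 0], [0.003, 0.002, -0.33, 0, 0, 0, 0], [0.003, 0.002, -0.33, 0, 0, 0, 0]]], "squeeze": 60}}

```text
t: 4.4
tcp_pos: [0.4704, -0.3836, 0.072]
tcp_rot: [1.542, 2.736, -0.001]
ft_force: [-0.1, 0.3, 0.4]
grip_width: -0.0002
```

Run:
```python
from h import *
st=read_state(); c=read_camera("wrist"); cv2.imwrite("pics/w3.png",c["pixels"][:,:,::-1]); print(st)
```

```text
{'t': 4.4, 'q': array([-6.83813026e-01,  5.00053995e-01, -1.98468132e-01,  8.71020823e-01,
       -4.93717631e-04,  3.42733659e-01]), 'qd': array([ 0.00133627,  0.00273365, -0.00470069, -0.00148621,  0.00026357,
        0.00249731]), 'joint_efforts': array([-7.35689944e-03, -5.07193422e+01,  2.24878639e+01, -1.41465099e-02,
       -2.41276270e-03,  4.77412523e-04]), 'tcp_pos': array([ 0.47037936, -0.3835579 ,  0.0720139 ]), 'tcp_rot': array([ 1.54205565e+00,  2.73576944e+00, -1.09801011e-03]), 'ft_force': array([-0.12795165,  0.27971597,  0.41724745]), 'wrist_torque': array([-0.05748769, -0.00160852, -0.04487553]), 'grip_width': -0.00021879790987264618}
```

View pics/w3.png

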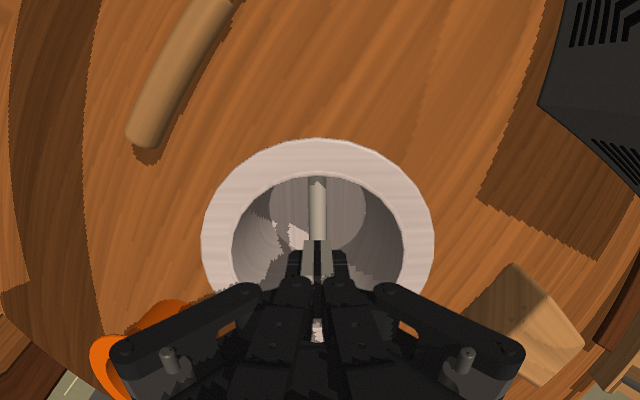

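Run:
```python
import cv2
s=cv2.imread("pics/w3.png"); cv2.imwrite("pics/w3c.png",cv2.resize(s[160:360,240:400],None,fx=3,fy=3,interpolation=cv2.INTER_CUBIC))
```

```text
(no output)
```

View pics/w3c.png

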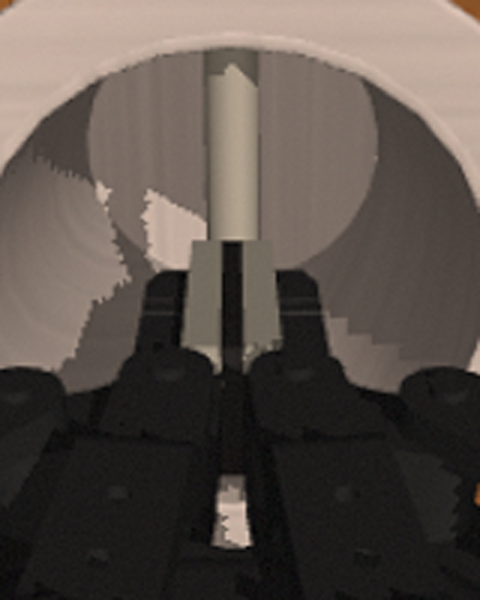

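The fingertips at (318,240) cover the bar, so they look like they are above it and not around it. I'll check this against the calibration.

Run:
```python
from h import *
st=read_state(); c=read_camera("wrist")
T=R.from_rotvec(st["tcp_rot"]).as_matrix()
for n,p in [("tip y+5",(.011,.005,.022)),("tip0",(.011,0,.022)),("tip z0",(.011,0,0)),("tcp -.02",(.011,0,-.02))]:
    print(n,w2pix(c,st["tcp_pos"]+T@np.array(p),st).round(0))
a=np.linspace(0,2*np.pi,4,endpoint=False)
x=T[:,0]
for z,r in [(.082,.06),(.082,.043),(.0725,.0)]:
    for k in (1,-1): print(z,r,w2pix(c,np.array([.470,-.3833,z])+k*r*x,st).round(0))
    y=T[:,1]; print("sides",w2pix(c,np.array([[.470,-.3833,z]+r*y,[.470,-.3833,z]-r*y]),st).round(0).tolist())
```

```text
tip y+5 [[325. 220.]]
tip0 [[317. 220.]]
tip z0 [[317. 236.]]
tcp -.02 [[317. 254.]]
0.082 0.06 [[316. 140.]]
0.082 0.06 [[316. 351.]]
sides [[433.0, 261.0], [200.0, 261.0]]
0.082 0.043 [[316. 178.]]
0.082 0.043 [[316. 330.]]
sides [[402.0, 262.0], [231.0, 262.0]]
0.0725 0.0 [[316. 255.]]
0.0725 0.0 [[316. 255.]]
sides [[316.0, 255.0], [316.0, 255.0]]
```

Pot and camera geometry agree to about 1 px. The fingertips sit roughly 18 mm farther back than stated, and the opening reads zero, so the jaws shut above the bar. I'll reopen, go 17 mm lower and close again.

Request:
{"name": "apply_moves", "arguments": {"steps": [[[0, 0, 0, 0, 0, 0, 0.36], [0, 0, 0, 0, 0, 0, 0.36], [0, 0, 0, 0, 0, 0, 0.36], [0, 0, -0.02, 0, 0, 0, 0.36], [0, 0, -0.04, 0, 0, 0, 0.36], [0, 0, -0.057, 0, 0, 0, 0.36], [0, 0, -0.057, 0, 0, 0, 0.36], [0, 0, -0.057, 0, 0, 0, 0], [0, 0, -0.057, 0, 0, 0, 0], [0, 0, -0.057, 0, 0, 0, 0], [0, 0, -0.057, 0, 0, 0, 0]]]}}

```text
t: 5.6
tcp_pos: [0.4704, -0.3834, 0.0547]
tcp_rot: [1.542, 2.736, -0.001]
ft_force: [0.3, -0.8, -1.2]
grip_width: 0.0062
```

Run:
```python
from h import *
st=read_state(); c=read_camera("wrist"); print(st["grip_width"],st["tcp_pos"],st["ft_force"],st["wrist_torque"])
s=c["pixels"][:,:,::-1]; cv2.imwrite("pics/w4c.png",cv2.resize(s[160:360,200:440],None,fx=2.5,fy=2.5,interpolation=cv2.INTER_CUBIC))
```

```text
0.006174223759767519 [ 0.47043859 -0.38342958  0.05469312] [ 0.29956291 -0.77728682 -1.21272993] [ 0.04645437 -0.06466894 -0.02163279]
```

View pics/w4c.png

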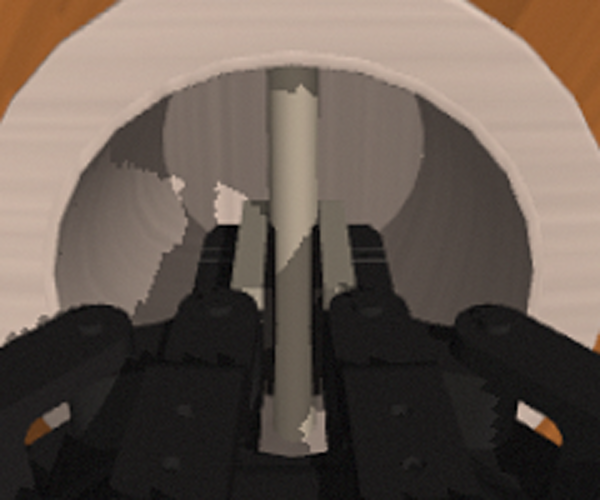

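The bar now lies between the pads. I'll close fully and lift a little to test the hold.

Request:
{"name": "apply_moves", "arguments": {"steps": [[[0, 0, 0, 0, 0, 0, 0], [0, 0, 0, 0, 0, 0, 0], [0, 0, 0.05, 0, 0, 0, 0], [0, 0, 0.1, 0, 0, 0, 0], [0, 0, 0.15, 0, 0, 0, 0], [0, 0, 0.15, 0, 0, 0, 0]]]}}

```text
t: 6.25
tcp_pos: [0.4713, -0.3843, 0.1013]
tcp_rot: [1.541, 2.733, -0.002]
ft_force: [0.7, -0.7, -3.9]
grip_width: 0.0067
```

Run:
```python
from h import *
st=read_state(); c=read_camera("wrist"); print(st["grip_width"],st["tcp_pos"],st["ft_force"],st["wrist_torque"])
s=c["pixels"][:,:,::-1]; cv2.imwrite("pics/w5.png",s)
```

```text
0.006663636564374273 [ 0.47126142 -0.38426592  0.10127846] [ 0.6595461  -0.72863588 -3.92065332] [-0.05313129 -0.01087259  0.01175206]
```

View pics/w5.png

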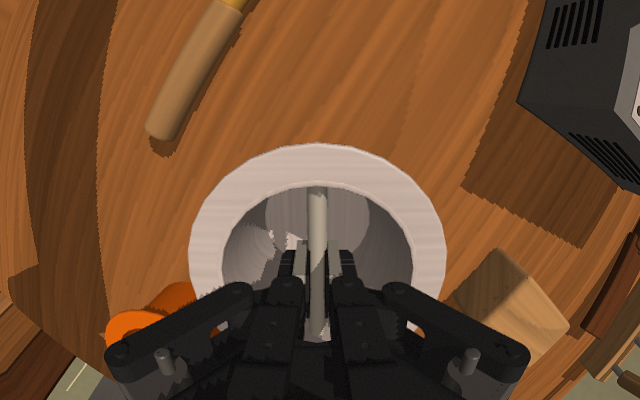

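The pot is held: the wrist reads about 3 N more downward load, and the bar sits between the pads at (318,260). I'll carry it high beside the heater, with the camera clear, and measure the heater.

Request:
{"name": "apply_moves", "arguments": {"steps": [[[0, 0, 0.1, 0, 0, 0, 0], [0, 0, 0.2, 0, 0, 0, 0], [0, 0.05, 0.3, 0, 0, 0, 0], [0, 0.15, 0.4, 0, 0, 0, 0], [0, 0.25, 0.5, 0, 0, 0, 0], [0, 0.37, 0.6, 0, 0, 0, 0], [0, 0.49, 0.65, 0, 0, 0, 0], [0, 0.6, 0.65, 0, 0, 0, 0], [0, 0.7, 0.65, 0, 0, 0, 0], [0, 0.7, 0.65, 0, 0, 0, 0], [0, 0.7, 0.65, 0, 0, 0, 0]]]}}

```text
t: 7.4
tcp_pos: [0.4702, -0.1733, 0.294]
tcp_rot: [1.54, 2.737, -0.003]
ft_force: [0.2, 0.8, -4.0]
grip_width: 0.0065
```

Run:
```python
from h import *
st=read_state(); c=read_camera("wrist"); cv2.imwrite("pics/w6.png",c["pixels"][:,:,::-1]); print(st["t"],st["tcp_pos"],st["tcp_rot"],st["grip_width"],st["ft_force"],st["q"])
np.save("st6.npy",np.r_[st["tcp_pos"],st["tcp_rot"]])
for q,z in [("well_mouth",.118),("knob_grip",.15),("dial_off",.118),("glue_mark",.118),("heater",.118)]:
    for d in outline_of(q,"wrist")[:2]:
        v,u=np.nonzero(d["mask"]); P=ray2world(c,np.c_[u,v],z,st)[:,:2]
        ce,rad=cv2.minEnclosingCircle(np.float32(P*1000)); print(q,round(d["score"],2),np.round(d["bbox"]),P.mean(0).round(4),"circ",np.round(ce,1),round(rad,1))
```

```text
7.4 [ 0.47020305 -0.17331333  0.29401898] [ 1.54022696  2.73743086 -0.00299131] 0.006506226420336377 [ 0.21600524  0.75326551 -4.01474482] [-0.35187436  0.19920809 -0.05390523  1.3173955  -0.00197612  0.67313853]
well_mouth 0.77 [488. 147. 202. 292.] [ 0.6235 -0.025 ] circ [651.2 -35.3] 191.0
well_mouth 0.6 [318. 245. 258. 200.] [ 0.5002 -0.2229] circ [ 536.1 -281.1] 163.8
knob_grip 0.71 [481. 227.  60.  58.] [ 0.6512 -0.1197] circ [ 661.3 -118.7] 46.6
knob_grip 0.57 [344.  17.  60.  34.] [ 0.4065 -0.0223] circ [405.2 -14.8] 29.5
dial_off 0.91 [489. 149. 206. 296.] [ 0.6234 -0.0246] circ [651.9 -37.4] 192.7
glue_mark 0.74 [489. 147. 205. 294.] [ 0.6233 -0.0248] circ [651.  -36.5] 191.5
heater 0.55 [489. 146. 206. 292.] [ 0.6233 -0.0247] circ [651.2 -35.4] 190.9
```

View pics/w6.png

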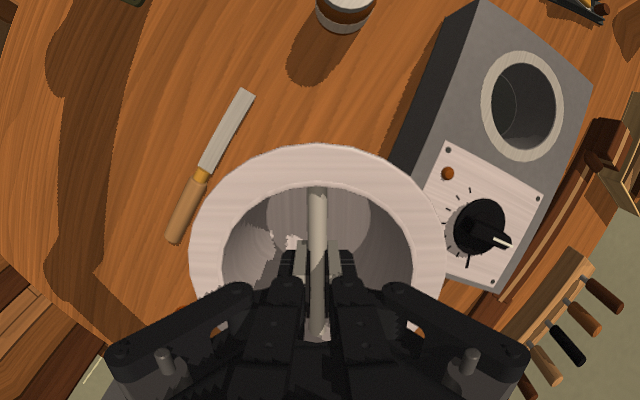

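The well ring is at about (523,106), the knob at (481,227) with its nose toward (510,243), and the long glue mark is near (467,260). I'll rectify the deck plane and fit the well there.

Run:
```python
from h import *
c=read_camera("wrist"); a=np.load("st6.npy"); st=dict(tcp_pos=a[:3],tcp_rot=a[3:]); img=cv2.imread("pics/w6.png")
# rectified map: 0.5mm/px, x up, y left ; origin x 0.80, y 0.16
H,W=640,800
r,cc=np.mgrid[0:H,0:W]; X=.80-r*.0005; Y=.16-cc*.0005
p=w2pix(c,np.c_[X.ravel(),Y.ravel(),np.full(X.size,.118)],st).reshape(H,W,2).astype(np.float32)
o=cv2.remap(img,p[...,0],p[...,1],cv2.INTER_CUBIC); cv2.imwrite("pics/deck.png",o)
g=cv2.cvtColor(o,cv2.COLOR_BGR2GRAY)
for t in (120,140,155,170):
    m=((g>t)&(cv2.cvtColor(o,cv2.COLOR_BGR2HSV)[...,1]<60)).astype(np.uint8)
    cs,h=cv2.findContours(m,cv2.RETR_CCOMP,cv2.CHAIN_APPROX_NONE)
    for k,q in enumerate(cs):
        if len(q)>200:
            e=cv2.fitEllipse(q); (x,y),ax,an=e
            if 80<ax[0]*.5<150 and ax[1]/ax[0]<1.15: print(t,"hole" if h[0][k][3]>=0 else "outer",(.80-y*.0005,.16-x*.0005),np.array(ax)*.5,len(q))
```

```text
120 outer (0.635841278076172, 0.03373334503173828) [135.56956482 136.1648407 ] 780
120 hole (0.635477264404297, 0.03374124908447265) [106.43888855 106.87562561] 608
140 outer (0.635748519897461, 0.03369581604003907) [134.31837463 134.82145691] 768
140 hole (0.6356288604736329, 0.03375205993652344) [107.29077911 107.7539444 ] 613
155 outer (0.6349779510498047, 0.033096557617187494) [130.70527649 134.56524658] 875
155 hole (0.635790008544922, 0.033800521850585935) [108.229599   108.78249359] 627
```

View pics/deck.png

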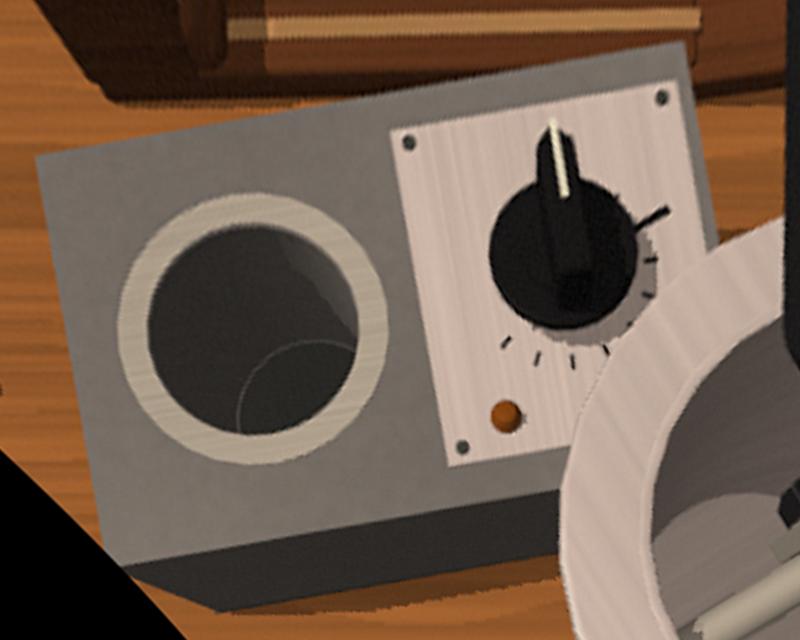

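The well centre is (0.6356, 0.0337), the heater's yaw about 10.1° and the knob axis about (0.663, −0.121). The mark's angle checks out at 1.195 rad. Next I carry the pot over the well.

Request:
{"name": "apply_moves", "arguments": {"steps": [[[0.08, 0.1, 0, 0, 0, 0, 0], [0.16, 0.2, 0, 0, 0, 0, 0], [0.24, 0.3, 0, 0, 0, 0, 0], [0.32, 0.4, 0, 0, 0, 0, 0], [0.4, 0.5, 0, 0, 0, 0, 0], [0.48, 0.6, 0, 0, 0, 0, 0], [0.552, 0.69, 0, 0, 0, 0, 0], [0.552, 0.69, 0, 0, 0, 0, 0], [0.552, 0.69, -0.1, 0, 0, 0, 0], [0.552, 0.69, -0.2, 0, 0, 0, 0], [0.552, 0.69, -0.3, 0, 0, 0, 0], [0.552, 0.69, -0.35, 0, 0, 0, 0], [0.552, 0.69, -0.35, 0, 0, 0, 0], [0.552, 0.69, -0.35, 0, 0, 0, 0]]]}}

```text
t: 9.15
tcp_pos: [0.6363, 0.0319, 0.19]
tcp_rot: [1.544, 2.734, -0.002]
ft_force: [0.6, 0.1, -3.9]
grip_width: 0.0064
```

Run:
```python
from h import *
st=read_state(); print(st["t"],st["tcp_pos"],R.from_rotvec(st["tcp_rot"]).as_matrix()[:,2],st["grip_width"],st["ft_force"],"shift",(np.array([.6354,.0337,.0947])-st["tcp_pos"])/.3)
```

```text
9.15 [0.63627663 0.0318512  0.18998851] [ 7.92033063e-04 -1.94901062e-03 -9.99997787e-01] 0.006362039474692748 [ 0.64749249  0.12969996 -3.87993212] shift [-0.00292209  0.00616266 -0.31762836]
```

Request:
{"name": "apply_moves", "arguments": {"steps": [[[-0.003, 0.006, 0, 0, 0, 0, 0], [-0.003, 0.006, -0.06, 0, 0, 0, 0], [-0.003, 0.006, -0.12, 0, 0, 0, 0], [-0.003, 0.006, -0.18, 0, 0, 0, 0], [-0.003, 0.006, -0.23, 0, 0, 0, 0], [-0.003, 0.006, -0.27, 0, 0, 0, 0], [-0.003, 0.006, -0.29, 0, 0, 0, 0], [-0.003, 0.006, -0.3, 0, 0, 0, 0], [-0.003, 0.006, -0.307, 0, 0, 0, 0], [-0.003, 0.006, -0.307, 0, 0, 0, 0]]]}}

```text
t: 10.15
tcp_pos: [0.6358, 0.0337, 0.0984]
tcp_rot: [1.544, 2.733, -0.001]
ft_force: [0.1, -0.1, -3.8]
grip_width: 0.0067
```

Request:
{"name": "apply_moves", "arguments": {"steps": [[[0, 0, -0.004, 0, 0, 0, 0], [0, 0, -0.008, 0, 0, 0, 0], [0, 0, -0.012, 0, 0, 0, 0], [0, 0, -0.015, 0, 0, 0, 0], [0, 0, -0.015, 0, 0, 0, 0]]]}}

```text
t: 10.65
tcp_pos: [0.636, 0.0337, 0.0947]
tcp_rot: [1.544, 2.733, -0.001]
ft_force: [-2.2, 0.1, 1.1]
grip_width: 0.0066
```

Contact came at the predicted height. I release, retreat straight up and look.

Request:
{"name": "apply_moves", "arguments": {"steps": [[[0, 0, 0, 0, 0, 0, 0.15], [0, 0, 0, 0, 0, 0, 0.34], [0, 0, 0, 0, 0, 0, 0.34], [0, 0, 0, 0, 0, 0, 0.34], [0, 0, 0.1, 0, 0, 0, 0.34], [0, 0, 0.2, 0, 0, 0, 0.34], [0, 0, 0.35, 0, 0, 0, 0.34], [0, 0, 0.5, 0, 0, 0, 0.5], [0, 0, 0.6, 0, 0, 0, 0.8], [-0.1, 0.15, 0.65, 0, 0, 0, 1], [-0.2, 0.3, 0.65, 0, 0, 0, 1], [-0.2, 0.3, 0.65, 0, 0, 0, 1]]]}}

```text
t: 11.85
tcp_pos: [0.5738, 0.127, 0.2911]
tcp_rot: [1.539, 2.736, 0.003]
ft_force: [1.5, -0.8, 0.4]
grip_width: 0.0856
```

Run:
```python
from h import *
st=read_state(); c=read_camera("wrist"); cv2.imwrite("pics/w7.png",c["pixels"][:,:,::-1]); print(st["t"],st["tcp_pos"],st["tcp_rot"],st["q"])
for q,z in [("pot",.122),("lid_grip",.01)]:
    for d in outline_of(q,"wrist")[:3]:
        v,u=np.nonzero(d["mask"]); P=ray2world(c,np.c_[u,v],z,st)[:,:2]
        ce,rad=cv2.minEnclosingCircle(np.float32(P*1000)); print(q,round(d["score"],2),np.round(d["bbox"]),P.mean(0).round(4),"circ",np.round(ce,1),round(rad,1), c["pixels"][v,u].mean(0))
```

```text
11.85 [0.57382132 0.12695251 0.29105926] [1.53883683e+00 2.73590403e+00 2.63023367e-03] [ 2.18003564e-01  3.53039041e-01  1.53323333e-01  1.36801647e+00
 -4.94489863e-04  1.24272110e+00]
pot 0.75 [320. 269. 101.  84.] [0.6333 0.038 ] circ [635.1  34.7] 59.8 [163.87406975 146.04231723 134.14825624]
lid_grip 0.87 [363.  23.  86.  47.] [0.5279 0.332 ] circ [518.  347.9] 58.4 [187.0892328  166.54033586 153.58116562]
lid_grip 0.24 [158. 165.  75.  69.] [ 0.3666 -0.0017] circ [364.4  -3.8] 74.6 [144.11397968 119.37187586  95.47432024]
```

The pot measures (0.635, 0.035) with the right radius for flange height, so it's seated. Now the white lid.

Request:
{"name": "apply_moves", "arguments": {"steps": [[[-0.06, 0.14, 0, 0, 0, 0, 1], [-0.12, 0.28, -0.05, 0, 0, 0, 1], [-0.18, 0.42, -0.1, 0, 0, 0, 1], [-0.18, 0.56, -0.15, 0, 0, 0, 1], [-0.18, 0.6, -0.2, 0, 0, 0, 1], [-0.18, 0.6, -0.2, 0, 0, 0, 1], [-0.18, 0.6, -0.2, 0, 0, 0, 1]]]}}

```text
t: 12.7
tcp_pos: [0.5225, 0.3026, 0.2291]
tcp_rot: [1.543, 2.732, -0.004]
ft_force: [0.4, 0.4, 0.5]
grip_width: 0.0852
```

Run:
```python
from h import *
st=read_state(); c=read_camera("wrist"); cv2.imwrite("pics/w8.png",c["pixels"][:,:,::-1]); print(st["t"],st["tcp_pos"],st["tcp_rot"],st["q"])
for d in outline_of("lid_grip","wrist")[:3]:
        m=d["mask"].astype(np.uint8); v,u=np.nonzero(m); P=ray2world(c,np.c_[u,v],.010,st)[:,:2]
        ce,rad=cv2.minEnclosingCircle(np.float32(P*1000)); print(round(d["score"],2),np.round(d["bbox"]),P.mean(0).round(4),"circ",np.round(ce,1),round(rad,1), c["pixels"][v,u].mean(0))
hsv=cv2.cvtColor(c["pixels"],cv2.COLOR_RGB2HSV); d=outline_of("lid_grip","wrist")[0]
k=(d["mask"]&(hsv[...,1]>90)).astype(np.uint8); n,l,s,cen=cv2.connectedComponentsWithStats(k); i=1+np.argmax(s[1:,4]); print(s[i],cen[i],ray2world(c,cen[i],.036,st))
```

```text
12.7 [0.5224954  0.3025987  0.22909246] [ 1.543185    2.73217388 -0.00427269] [ 0.52738381  0.39774192  0.06222413  1.23574841 -0.00459049  1.55568426]
0.75 [381.  13.  88.  25.] [0.4894 0.5068] circ [481.2 519.4] 53.6 [195.53407105  39.74723355  33.18578917]
0.61 [332. 131. 103. 104.] [0.515  0.3524] circ [515.7 352.1] 60.2 [190.92269076 167.89470382 153.46774598]
[ 337    0   89   27 1717] [382.69947583  10.4793244 ] [[0.4888785  0.49630611 0.036     ]]
```

View pics/w8.png

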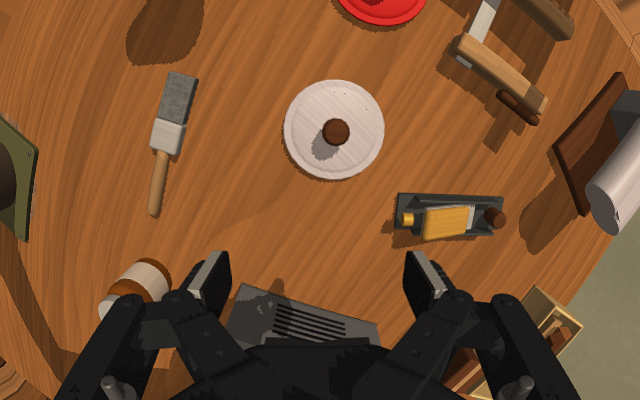

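The white lid is at (333,131) with its knob at (336,131), giving (0.5157, 0.3521). I'll descend onto its knob, slowing near the end.

Request:
{"name": "apply_moves", "arguments": {"steps": [[[-0.023, 0.1, -0.05, 0, 0, 0, 0.8], [-0.023, 0.165, -0.15, 0, 0, 0, 0.8], [-0.023, 0.165, -0.27, 0, 0, 0, 0.8], [-0.023, 0.165, -0.39, 0, 0, 0, 0.8], [-0.023, 0.165, -0.5, 0, 0, 0, 0.8], [-0.023, 0.165, -0.58, 0, 0, 0, 0.8], [-0.023, 0.165, -0.61, 0, 0, 0, 0.8], [-0.023, 0.165, -0.63, 0, 0, 0, 0.8], [-0.023, 0.165, -0.65, 0, 0, 0, 0.8], [-0.023, 0.165, -0.668, 0, 0, 0, 0.8], [-0.023, 0.165, -0.668, 0, 0, 0, 0.8]]]}}

```text
t: 13.95
tcp_pos: [0.5164, 0.3522, 0.0306]
tcp_rot: [1.544, 2.73, 0.001]
ft_force: [0.1, 0.5, 0.2]
grip_width: 0.0686
```

Run:
```python
from h import *
st=read_state(); print(st["tcp_pos"],st["ft_force"],"xy corr scaled",(np.array([.5157,.3521])-st["tcp_pos"][:2])/.3)
```

```text
[0.51637783 0.35215063 0.03055563] [0.08278232 0.54411288 0.21455299] xy corr scaled [-0.00225943 -0.00016878]
```

Request:
{"name": "apply_moves", "arguments": {"steps": [[[-0.002, 0, -0.012, 0, 0, 0, 0.8], [-0.002, 0, -0.012, 0, 0, 0, 0.5], [-0.002, 0, -0.012, 0, 0, 0, 0.2], [-0.002, 0, -0.012, 0, 0, 0, 0], [-0.002, 0, -0.012, 0, 0, 0, 0], [-0.002, 0, -0.012, 0, 0, 0, 0], [-0.002, 0, -0.012, 0, 0, 0, 0], [-0.002, 0, -0.012, 0, 0, 0, 0]]]}}

```text
t: 14.75
tcp_pos: [0.516, 0.3524, 0.0275]
tcp_rot: [1.544, 2.73, 0.002]
ft_force: [-1.5, 0.5, 6.5]
grip_width: 0.0276
```

Request:
{"name": "apply_moves", "arguments": {"steps": [[[0, 0, 0.02, 0, 0, 0, 0], [0, 0, 0.06, 0, 0, 0, 0], [0, 0, 0.1, 0, 0, 0, 0], [0, 0, 0.1, 0, 0, 0, 0]]]}}

```text
t: 15.15
tcp_pos: [0.5176, 0.3535, 0.0599]
tcp_rot: [1.543, 2.728, 0.008]
ft_force: [0.1, -1.5, -1.7]
grip_width: 0.0278
```

The lid is held (about 2 N of weight). I'll carry it high over the pot.

Request:
{"name": "apply_moves", "arguments": {"steps": [[[0, 0, 0.12, 0, 0, 0, 0], [0, 0, 0.24, 0, 0, 0, 0], [0.03, -0.08, 0.36, 0, 0, 0, 0], [0.06, -0.18, 0.48, 0, 0, 0, 0], [0.1, -0.29, 0.58, 0, 0, 0, 0], [0.14, -0.4, 0.6, 0, 0, 0, 0], [0.18, -0.5, 0.6, 0, 0, 0, 0], [0.22, -0.61, 0.6, 0, 0, 0, 0], [0.26, -0.72, 0.6, 0, 0, 0, 0], [0.3, -0.83, 0.6, 0, 0, 0, 0], [0.34, -0.94, 0.6, 0, 0, 0, 0], [0.39, -1.0, 0.6, 0, 0, 0, 0], [0.39, -1.0, 0.6, 0, 0, 0, 0], [0.39, -1.0, 0.6, 0, 0, 0, 0]]]}}

```text
t: 16.55
tcp_pos: [0.6344, 0.0531, 0.2396]
tcp_rot: [1.545, 2.728, 0.008]
ft_force: [-0.2, -0.6, -1.7]
grip_width: 0.028
```

Run:
```python
from h import *
st=read_state(); c=read_camera("wrist"); cv2.imwrite("pics/w9.png",c["pixels"][:,:,::-1]); print(st["t"],st["tcp_pos"],st["tcp_rot"],st["grip_width"],st["ft_force"])
for q,z in [("lid_grip",st["tcp_pos"][2]-.0175),("pot",.122)]:
  for d in outline_of(q,"wrist")[:2]:
    v,u=np.nonzero(d["mask"]); P=ray2world(c,np.c_[u,v],z,st)[:,:2]
    ce,rad=cv2.minEnclosingCircle(np.float32(P*1000)); print(q,round(d["score"],2),np.round(d["bbox"]),"circ",np.round(ce,1),round(rad,1))
print("shift",(np.array([.6355,.0342,.1445])-st["tcp_pos"])/.3)
```

```text
16.55 [0.6344192  0.0530879  0.23957367] [1.54491374 2.72818035 0.008264  ] 0.02802602074469791 [-0.22048653 -0.59110951 -1.68022473]
lid_grip 0.56 [315. 229. 201. 189.] circ [634.1  53.7] 59.6
lid_grip 0.27 [258. 339.  64.  32.] circ [636.5 -38.5] 27.5
pot 0.86 [ 80. 372.  47.  56.] circ [ 459.9 -422.8] 104.3
shift [ 0.00360265 -0.06295966 -0.31691224]
```

The held lid measures centred under the tool to within 1 mm, and level. I lower it.

Request:
{"name": "apply_moves", "arguments": {"steps": [[[0.004, -0.063, 0, 0, 0, 0, 0], [0.004, -0.064, -0.05, 0, 0, 0, 0], [0.004, -0.064, -0.12, 0, 0, 0, 0], [0.004, -0.064, -0.19, 0, 0, 0, 0], [0.004, -0.064, -0.24, 0, 0, 0, 0], [0.004, -0.064, -0.27, 0, 0, 0, 0], [0.004, -0.064, -0.285, 0, 0, 0, 0], [0.004, -0.064, -0.295, 0, 0, 0, 0], [0.004, -0.064, -0.303, 0, 0, 0, 0], [0.004, -0.064, -0.303, 0, 0, 0, 0]]]}}

```text
t: 17.7
tcp_pos: [0.6354, 0.0352, 0.1494]
tcp_rot: [1.541, 2.729, 0.009]
ft_force: [-0.3, -0.6, -1.4]
grip_width: 0.0277
```

Request:
{"name": "apply_moves", "arguments": {"steps": [[[0, 0, -0.004, 0, 0, 0, 0], [0, 0, -0.008, 0, 0, 0, 0], [0, 0, -0.012, 0, 0, 0, 0], [0, 0, -0.014, 0, 0, 0, 0], [0, 0, -0.014, 0, 0, 0, 0]]]}}

```text
t: 18.2
tcp_pos: [0.6354, 0.0352, 0.1451]
tcp_rot: [1.541, 2.729, 0.009]
ft_force: [-0.0, 0.6, -1.2]
grip_width: 0.0276
```

Request:
{"name": "apply_moves", "arguments": {"steps": [[[0, 0, -0.003, 0, 0, 0, 0], [0, 0, -0.005, 0, 0, 0, 0], [0, 0, -0.005, 0, 0, 0, 0]]]}}

```text
t: 18.5
tcp_pos: [0.6356, 0.0352, 0.1448]
tcp_rot: [1.541, 2.728, 0.01]
ft_force: [-1.6, 0.2, 5.9]
grip_width: 0.0279
```

The lid is seated at the predicted height. I release, go up, check it, and turn towards the knob.

Request:
{"name": "apply_moves", "arguments": {"steps": [[[0, 0, -0.002, 0, 0, 0, 0.3], [0, 0, 0, 0, 0, 0, 0.55], [0, 0, 0, 0, 0, 0, 0.65], [0, 0, 0, 0, 0, 0, 0.65], [0, 0, 0.06, 0, 0, 0, 0.65], [0, 0, 0.18, 0, 0, 0, 0.65], [0, 0, 0.3, 0, 0, 0.02, 0.65], [0, -0.05, 0.42, 0, 0, 0.04, 0.65], [0.02, -0.15, 0.48, 0, 0, 0.062, 0.6], [0.04, -0.25, 0.48, 0, 0, 0.085, 0.55], [0.06, -0.35, 0.48, 0, 0, 0.108, 0.5], [0.08, -0.45, 0.48, 0, 0, 0.13, 0.5], [0.092, -0.52, 0.48, 0, 0, 0.153, 0.5], [0.092, -0.52, 0.48, 0, 0, 0.175, 0.5], [0.092, -0.52, 0.48, 0, 0, 0.192, 0.5], [0.092, -0.52, 0.48, 0, 0, 0.192, 0.5], [0.092, -0.52, 0.48, 0, 0, 0.192, 0.5]]]}}

```text
t: 20.2
tcp_pos: [0.6633, -0.1208, 0.2886]
tcp_rot: [-0.276, 3.126, 0.015]
ft_force: [-0.4, -0.2, 0.6]
grip_width: 0.0427
```

Run:
```python
from h import *
st=read_state(); c=read_camera("wrist"); cv2.imwrite("pics/w10.png",c["pixels"][:,:,::-1]); T=R.from_rotvec(st["tcp_rot"]).as_matrix()
print(st["t"],st["tcp_pos"],"jaw",np.degrees(np.arctan2(T[1,1],T[0,1])),st["grip_width"],st["ft_force"],st["q"])
for q,z in [("lid_grip",.127),("knob_grip",.140)]:
  for d in outline_of(q,"wrist")[:2]:
    v,u=np.nonzero(d["mask"]); P=ray2world(c,np.c_[u,v],z,st)[:,:2]
    ce,rad=cv2.minEnclosingCircle(np.float32(P*1000)); print(q,round(d["score"],2),np.round(d["bbox"]),"circ",np.round(ce,1),round(rad,1))
# rectify at skirt-top and bar-top heights around the knob (0.25 mm/px)
r,cc=np.mgrid[0:400,0:400]
def rect(z,x0=.713,y0=-.071,s=.00025):
    p=w2pix(c,np.c_[(x0-r*s).ravel(),(y0-cc*s).ravel(),np.full(r.size,z)],st).reshape(400,400,2).astype(np.float32)
    return cv2.remap(c["pixels"][:,:,::-1],p[...,0],p[...,1],cv2.INTER_CUBIC)
A=rect(.135);B=rect(.162); cv2.imwrite("pics/knobAB.png",np.hstack([A,B]))
g=cv2.cvtColor(B,cv2.COLOR_BGR2GRAY); 
D=cv2.cvtColor(A,cv2.COLOR_BGR2GRAY); m=(D<60).astype(np.uint8); n,l,s,cen=cv2.connectedComponentsWithStats(m); 
for i in 1+np.argsort(-s[1:,4])[:3]: print(s[i],.713-cen[i][1]*.00025,-.071-cen[i][0]*.00025)
```

```text
20.2 [ 0.66325569 -0.12077522  0.28855725] jaw 100.08882277760667 0.04270030257062652 [-0.44246357 -0.17985883  0.61772721] [-0.18500823  0.5243945   0.42384198  1.46992833  0.01025473 -0.36107121]
lid_grip 0.9 [629. 138.  19.  55.] circ [504.2 348.5] 45.6
lid_grip 0.61 [455. 181.  98. 103.] circ [636.   33.7] 60.3
knob_grip 0.81 [316. 185.  75.  84.] circ [ 665.9 -118.7] 41.1
[   60    24   282   321 61215] 0.6622228334558523 -0.12104173813607776
[334  91  66  49 829] 0.6840205066344993 -0.16253799758745477
[356 187  23  11 175] 0.6650585714285714 -0.16274714285714287
```

View pics/knobAB.png

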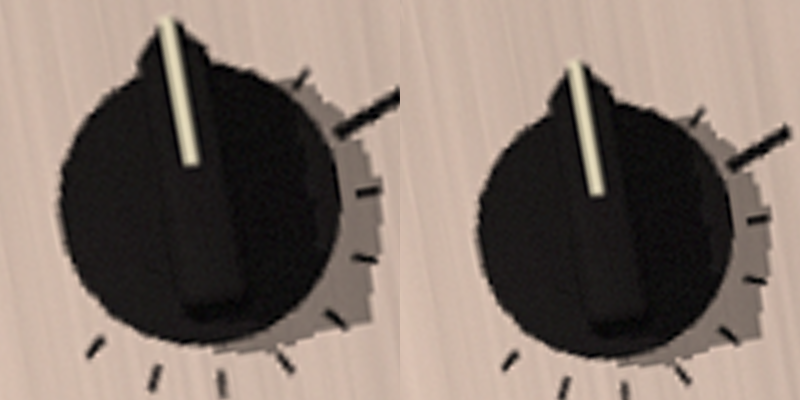

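The pointer sits at OFF (10.5°), and the knob axis is (0.662, −0.121). The lid on the pot measures (0.636, 0.034) with radius 60.3 mm, so it is seated. I descend over the grip bar.

Request:
{"name": "apply_moves", "arguments": {"steps": [[[-0.004, -0.001, -0.1, 0, 0, 0, 0.5], [-0.004, -0.001, -0.2, 0, 0, 0, 0.5], [-0.004, -0.001, -0.3, 0, 0, 0, 0.5], [-0.004, -0.001, -0.38, 0, 0, 0, 0.5], [-0.004, -0.001, -0.42, 0, 0, 0, 0.5], [-0.004, -0.001, -0.45, 0, 0, 0, 0.5], [-0.004, -0.001, -0.46, 0, 0, 0, 0.5], [-0.004, -0.001, -0.46, 0, 0, 0, 0.3], [-0.004, -0.001, -0.46, 0, 0, 0, 0], [-0.004, -0.001, -0.46, 0, 0, 0, 0], [-0.004, -0.001, -0.46, 0, 0, 0, 0], [-0.004, -0.001, -0.46, 0, 0, 0, 0]]]}}

```text
t: 21.55
tcp_pos: [0.6628, -0.1205, 0.152]
tcp_rot: [-0.278, 3.124, 0.016]
ft_force: [0.1, 2.5, 4.2]
grip_width: 0.0147
```

Gripped: 14.7 mm reads as the 17 mm bar, with the same offset as on the earlier parts. Now press.

Request:
{"name": "apply_moves", "arguments": {"steps": [[[0, 0, -0.007, 0, 0, 0, 0], [0, 0, -0.014, 0, 0, 0, 0], [0, 0, -0.021, 0, 0, 0, 0], [0, 0, -0.025, 0, 0, 0, 0], [0, 0, -0.025, 0, 0, 0, 0]]]}}

```text
t: 22.05
tcp_pos: [0.6628, -0.1205, 0.1452]
tcp_rot: [-0.278, 3.123, 0.015]
ft_force: [-2.2, 2.2, 8.3]
grip_width: 0.0151
```

Request:
{"name": "apply_moves", "arguments": {"steps": [[[0, 0, -0.003, 0, 0, -0.015, 0], [0, 0, -0.003, 0, 0, -0.03, 0], [0, 0, -0.003, 0, 0, -0.045, 0], [0, 0, -0.003, 0, 0, -0.045, 0]]]}}

```text
t: 22.45
tcp_pos: [0.6628, -0.1205, 0.1452]
tcp_rot: [0.167, 3.129, 0.013]
ft_force: [-2.2, 2.3, 6.8]
grip_width: 0.0146
```

Run:
```python
from h import *
st=read_state(); T=R.from_rotvec(st["tcp_rot"]).as_matrix()
print(st["t"],st["tcp_pos"],"jaw",np.degrees(np.arctan2(T[1,1],T[0,1])),st["grip_width"],st["ft_force"],st["wrist_torque"])
```

```text
22.45 [ 0.66280001 -0.12054855  0.14522388] jaw 83.895509811719 0.014622703705351315 [-2.15278572  2.2639773   6.75348202] [ 0.34020378  0.58352984 -0.06424163]
```

It has passed the stop, with only friction torque felt. I turn it the rest of the way to the glue mark.

Request:
{"name": "apply_moves", "arguments": {"steps": [[[0, 0, 0, 0, 0, -0.02, 0], [0, 0, 0, 0, 0, -0.04, 0], [0, 0, 0, 0, 0, -0.06, 0], [0, 0, 0, 0, 0, -0.08, 0], [0, 0, 0, 0, 0, -0.1, 0], [0, 0, 0, 0, 0, -0.12, 0], [0, 0, 0, 0, 0, -0.14, 0], [0, 0, 0, 0, 0, -0.1456, 0], [0, 0, 0, 0, 0, -0.1456, 0], [0, 0, 0, 0, 0, -0.1456, 0]]]}}

```text
t: 23.45
tcp_pos: [0.6626, -0.1206, 0.146]
tcp_rot: [1.53, 2.731, 0.006]
ft_force: [-2.7, 1.9, 7.3]
grip_width: 0.0149
```

Run:
```python
from h import *
st=read_state(); T=R.from_rotvec(st["tcp_rot"]).as_matrix()
print(st["t"],st["tcp_pos"],"jaw",np.degrees(np.arctan2(T[1,1],T[0,1])),st["grip_width"],st["ft_force"],st["wrist_torque"])
```

```text
23.45 [ 0.66260879 -0.12055613  0.14596482] jaw 31.474269293437523 0.014910537204741803 [-2.65950963  1.88266289  7.34665054] [ 0.41559586  0.67788189 -0.05866038]
```

I let it rise in the grip, open, and retreat upwards.

Request:
{"name": "apply_moves", "arguments": {"steps": [[[0, 0, 0.008, 0, 0, 0, 0], [0, 0, 0.016, 0, 0, 0, 0], [0, 0, 0.022, 0, 0, 0, 0], [0, 0, 0.022, 0, 0, 0, 0.2], [0, 0, 0.022, 0, 0, 0, 0.4], [0, 0, 0.022, 0, 0, 0, 0.5], [0, 0, 0.022, 0, 0, 0, 0.5], [0, 0, 0.1, 0, 0, 0, 0.5], [0, 0, 0.22, 0, 0, 0, 0.5], [0, 0, 0.35, 0, 0, 0, 0.5], [0, 0, 0.47, 0, 0, 0, 0.5], [0, 0, 0.47, 0, 0, 0, 0.5], [0, 0, 0.47, 0, 0, 0, 0.5]]]}}

```text
t: 24.75
tcp_pos: [0.6632, -0.1209, 0.2879]
tcp_rot: [1.529, 2.728, 0.007]
ft_force: [0.4, -0.2, -1.2]
grip_width: 0.0425
```

Run:
```python
from h import *
st=read_state(); c=read_camera("wrist"); cv2.imwrite("pics/w11.png",c["pixels"][:,:,::-1]); print(st["t"],st["tcp_pos"],st["ft_force"])
for q,z in [("lid_grip",.127),("knob_grip",.14)]:
  for d in outline_of(q,"wrist")[:2]:
    v,u=np.nonzero(d["mask"]); P=ray2world(c,np.c_[u,v],z,st)[:,:2]; ce,rad=cv2.minEnclosingCircle(np.float32(P*1000)); print(q,round(d["score"],2),np.round(d["bbox"]),np.round(ce,1),round(rad,1))
def rect(z,s=.00025,x0=.732,y0=-.051,N=560):
    r,cc=np.mgrid[0:N,0:N]; p=w2pix(c,np.c_[(x0-r*s).ravel(),(y0-cc*s).ravel(),np.full(r.size,z)],st).reshape(N,N,2).astype(np.float32)
    return cv2.cvtColor(cv2.remap(c["pixels"],p[...,0],p[...,1],cv2.INTER_CUBIC),cv2.COLOR_RGB2GRAY),(.732-r*s),(-.051-cc*s)
K=np.array([.6625,-.121])
for nm,z in [("bar line",.162),("deck mark",.118)]:
    g,X,Y=rect(z); d=np.hypot(X-K[0],Y-K[1])
    m=((g>110)&(d<.034)) if nm=="bar line" else ((g<70)&(d>.0415)&(d<.066))
    n,l,s,cen=cv2.connectedComponentsWithStats(m.astype(np.uint8))
    for i in 1+np.argsort(-s[1:,4])[:4]:
        if s[i,4]<40: continue
        P=np.c_[X[l==i],Y[l==i]]; mu=P.mean(0); w,V=np.linalg.eigh(np.cov(P.T)); v=V[:,1]*np.sign(V[:,1]@(mu-K)); 
        print(nm,s[i,4],mu.round(4),"r",np.hypot(*(mu-K)).round(4),"line dir",np.degrees(np.arctan2(v[1],v[0])).round(1),"radial",np.degrees(np.arctan2(*(mu-K)[::-1])).round(1),"len",(np.sqrt(w[1]*12)).round(4))
```

```text
24.75 [ 0.66321581 -0.12085198  0.28789206] [ 0.35047865 -0.22636538 -1.17753569]
lid_grip 0.67 [372.  47. 123.  95.] [635.8  34.2] 60.0
knob_grip 0.84 [314. 185.  74.  81.] [ 663.7 -123.5] 40.5
bar line 9353 [ 0.6785 -0.1346] r 0.021 line dir 47.5 radial -40.5 len 0.0628
bar line 974 [ 0.6396 -0.1428] r 0.0316 line dir 135.5 radial -136.4 len 0.0196
deck mark 796 [ 0.7098 -0.1123] r 0.0481 line dir 42.0 radial 10.4 len 0.007
deck mark 644 [ 0.6812 -0.1614] r 0.0446 line dir -18.9 radial -65.2 len 0.0086
deck mark 531 [ 0.6901 -0.1556] r 0.0443 line dir -96.0 radial -51.4 len 0.0079
deck mark 309 [ 0.6925 -0.1703] r 0.0577 line dir -57.9 radial -58.6 len 0.0069
```

The OFF dot now shows at 10.4°, so the mark should be at −58.35°. The nose's two edges average −58.3° and the mark's visible outer end is at −58.6°. The lid is unchanged at (0.636, 0.034) and the gripper is clear, so I'm handing in.

```bash
python3 -c "
from plant import ticket; print(ticket.finish_job())"
```

```text
the job is handed in; nothing more can be done
None
```

The glue heater is set up as asked and the job is handed in, at about 25 s of the 72 s allowed. I hung the white pot in the well and put the white lid on it. Then I pressed the knob past its stop, turned it clockwise to the glue mark and let it go.

**Last checks:**
- **Lid:** its disc measured at (0.636, 0.034), within 1 mm of the well centre, at the right height for a seated lid. Both the pot and the lid made contact at the heights I predicted.
- **Knob:** the pointer's nose is at about −58.3°. The mark's visible end is at −58.6°, and 1.2 rad clockwise from the OFF dot would be −58.35°.
- **Clear of everything:** the gripper had opened and lifted well away. The look-alikes, jar and tools were never approached for handling.

**Failures and disagreements:**
- **First pinch missed:** the jaws shut just above the pot's bar, because the fingers appeared to reach less far than stated. I went 17 mm lower and it held.
- **Opening readings:** the gripper read about 2.3 mm too small on every part it held.
- **Pointer line:** my automatic check of its white line picked up bright patches instead, so the pointer angle rests on the nose's two edges.
- **Knob back up:** I did not measure this directly. I raised the tool 6.6 mm while still holding the knob and then released it.

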